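# Open the microscope lamp base to get at its batteries

## Task

Loosen both red captive thumbscrews on the black cover of the white lamp base, one after the other, each anticlockwise all the way to its stop. Then lift the cover off (it has a steel handle) and set it down gently (lowered, not dropped), right way up, square with the teal mat and in the middle of it, then let go. Leave the screws loose, and do not disturb the petri dish, slide box and screwdriver lying close by.

Things in the scene. Friction and masses are not known exactly. Their poses are not given: they have to be found in the camera images.
- lampbase: White metal lamp base of a field microscope, fixed to the bench, 116 x 206 mm and 52 mm high; origin at the centre of its underside, y along its long side, z up. Its open top is closed by the cover. Below each thumbscrew it has a bracket with an 11 mm slot that opens towards the middle of the base.
- cover: Loose black cover, a shell open below: 116 (its x) by 206 mm (y), 26 high, 4 mm top, 3 mm skirt; 0.3 to 0.6 kg with handle and both screws. Origin at the centre of its lower rim, z up: flat top at 26 mm. At the start its origin is 30 mm above the bench, yaw as the base; the skirt overlaps the base's walls by 22 mm with 2 mm play. On the mat it stands on its skirt.
- cover_handle (a point): Centre of the steel bar handle in the middle of the cover, 28 mm above the cover's top. The bar is 68 mm long along the cover's x, 12 mm wide (y) and 12 mm high, on two posts 60 mm apart, open beneath; pinch it across, fingers closing along the cover's y.
- screw_a (a joint): Turn of thumbscrew a (y = +75 mm on the cover), rad. Starts between 0 and 0.5 (locked); grows anticlockwise seen from above, to a hard stop at 2.7: loose. Friction 0.06 N m, stays where it is left. Below about 2.4 a steel tab under the cover is caught beneath the base's bracket and the cover cannot be lifted at this end.
- screw_b (a joint): Turn of thumbscrew b (at y = -75 mm on the cover), rad; same as screw_a.
- screw_a_grip (a point): On thumbscrew a's axis at the height to grip, 27 mm above the cover's top. The red head is an upright flat wing 28 mm long (this point's x), 11 thick (y), its top (white line) 37 mm above the cover's top, with a 32 mm disc 5 mm high at its foot; the point turns with it. Pinch the wing across its thickness. A half turn gives the same grasp.
- screw_b_grip (a point): The same point on thumbscrew b.
- mat: Teal soft mat, fixed to the bench, 200 mm (x) by 280 mm (y), 4 mm thick; origin at the centre of its underside. The cover's new place.
- dish: Bystander: petri dish, 90 mm across, 14 mm high, close to the lamp base.
- slidebox: Bystander: white slide box 28 x 85 x 30 mm, beside the mat on the far side.
- driver: Bystander: orange screwdriver 170 mm long, lying beside the mat on the near side.
Not all that is in view belongs to the job. Several things have the shape of the lampbase; the one meant has the colours described above.

How it is judged:
By the outcome, as a careful person would: the job done as asked, in the order asked, and still so for the second after the job is handed in, with the robot touching nothing.
It also fails if it takes over 72 s, if anything falls off the work surface, if the arm or the gripper's body presses on something with over 40 N, if the wrist force passes 120 N, or if a joint passes its speed limit or range.

## Robot

A 6-joint arm with a two-finger parallel gripper is mounted at the origin on the work surface. World frame = base frame: x ahead of the robot, y to its left, z up, the work surface at z = 0. Lengths are in m, angles in rad, forces in N, time in s.
With the tool pointing down it reaches from about 0.25 to 0.775 m from the base axis. Payload 4 kg.
Tool frame: the origin (TCP) lies midway between the tips of the shut fingers; the grasp point (between the pads) lies 19 mm behind it; z points along the fingers, y is the line along which they close (so a half turn about z gives the same grasp; the last joint's range is limited). The gripper opens to 94 mm and grips with 3 to 60 N. Pads are 16 mm wide; open, the fingers measure 119 mm over their backs; the gripper's body (75 mm by 177 mm) begins 78 mm behind the grasp point.
Start: joints at [-1.24, 0.087, 1.371, -0, 1.684, -0.103], TCP at [0.231, -0.499, 0.206] pointing down, gripper open.
Joint ranges: [-3.1, 3.1], [-0.76, 2.03], [0.27, 2.55], [-1.08, 4.22], [0.17, 2.65], [-2.57, 2.57]. Speed limits (rad/s): [2.79, 2.79, 3.14, 3.14, 3.14, 3.14].

## Interface

Orientations are given as a rotation vector (axis times angle).
In Python, from rig import sensors, capture, finish_job gives the robot as it stands. The module is installed in compiled form; this text tells all that it offers.
- The arm moves only by the shell command python3 -m creep 'ROWS' [FORCE]. ROWS is JSON, a list of rows, each a list of 5 numbers: the gripper's target within -1 to 1 (fully open at 1, half-way at 0, shut at -1), then the shift along the tool's x, y, z normalised to -1 to 1, where 1 is 100 mm, then the turn about the tool's z normalised to -1 to 1, where 1 is 180 degrees. In form: [[claw, tx, ty, tz, turn], ...]. A call has exactly 8 rows; each row is the pose to reach, as a shift and turn from the pose commanded when the call began, along the tool's axes at that moment, turning the shorter way round; what a row does not reach only later rows make up. A row lasts 1/12 s, in which the tool goes at most 41.7 mm and 7.16 degrees, less where a joint would pass 70% of its speed; a pose out of reach is approached as far as the arm can. A call with a number of a shift or a turn outside -1 to 1 is refused whole. A call with a gripper value outside its range is refused whole. The fingers move at their own pace and stop on an object; FORCE is the grip in N (left out, the last holds). Time passes only in rows, so rows that repeat a pose let the fingers close, or fill a call up. It gives the time, the measured TCP pose, the force, the opening and the grip force at its end, in the units of the state.
- sensors.state(): the state, without advancing time (a new reading comes with each control period).
- capture(name): name is "scene" or "top" or "wrist"; returns a dict with "pixels" (480x640x3 uint8, red, green, blue), "range_z" (480x640 float32, m along the optical axis (not along the pixel's ray), 0 where there is no reading), "intrinsics" (3x3 intrinsics, pixels), "T" (4x4, takes a point from camera to world coordinates); the wrist camera has in their place "hand_eye" (4x4, takes a point from camera to tool coordinates, whose origin is the TCP and whose axes are the flange's). Camera axes: x right, y up, looking along -z (the intrinsics and any distortion apply to the point x, -y, -z); pixel columns grow to the right and rows downward; lengths in m; the calibration is good to about 2 mm. The wrist camera is an equidistant fisheye: a pixel r from the principal point sees the ray r / f radians off the axis. A picture is of the moment at which its call begins: read the wrist's pose just before it.
- finish_job(): hands the job in; it is judged then, once.
The state is a dict: "time_s": time; "qpos": joint angles; "dq": joint speeds; "joint_torque": joint torques, N m; "eef_pos": TCP position; "orientation": TCP orientation; "wrist_force": force on the tool from outside, world axes, zero at the start; "torque": the same for the moment, N m; "grip_width": finger opening in m; "gripper_force": force on a finger pad.
Only numpy, scipy, OpenCV 4.12 (cv2) and the standard library are available. Lean on these libraries where they do the work, as an engineer would, in place of code of your own. Each camera call takes 0.05 s, during which the arm holds its last target. There are 200 camera calls.

## Working session

There is one attempt and no reset: what is moved stays moved. The work goes in short steps, Python scripts to look and compute and a shell command to move; the robot and the scene stay as the last step left them, time stands still between calls to the robot, and variables do not carry over. Pictures are saved under pics/ and viewed, at most 10 in all, crops included, and the job is handed in when it is done.

```bash
mkdir -p pics; cat > h.py <<'E'
import numpy as np, cv2
from rig import sensors, capture
from scipy.spatial.transform import Rotation as R
def save(n,c,crop=None,s=1):
    p=c["pixels"][:,:,::-1]
    if crop: x0,y0,x1,y1=crop; p=p[y0:y1,x0:x1]
    cv2.imwrite(f"pics/{n}.png",cv2.resize(p,None,fx=s,fy=s))
def world(c):
    K=c["intrinsics"];d=c["range_z"];v,u=np.mgrid[0:480,0:640]
    P=np.stack([(u-K[0,2])/K[0,0]*d,-(v-K[1,2])/K[1,1]*d,-d,np.ones_like(d)],-1)
    W=P@c["T"].T; W=W[...,:3]; W[d==0]=np.nan; return W
E
python3 - <<'E'
from h import *
c=capture("top");save("top",c);np.savez("top.npz",**c)
c2=capture("scene");np.savez("scene.npz",**c2);save("scene",c2)
print(c["T"],c["intrinsics"],sensors.state())
E
```

```text
[[-0.02028337  0.99257392 -0.11993995  0.35295291]
 [-0.9995609  -0.02272406 -0.01901656  0.08487309]
 [-0.02160086  0.11950157  0.992599    1.5854597 ]
 [ 0.          0.          0.          1.        ]] [[617.82062345   0.         315.08027038]
 [  0.         617.82062345 245.53394997]
 [  0.           0.           1.        ]] {'time_s': 0.1, 'qpos': array([-1.24012660e+00,  8.78962362e-02,  1.37209453e+00, -3.64561370e-05,
        1.68359697e+00, -1.03095928e-01]), 'dq': array([ 0.00047977, -0.00133542, -0.00309279,  0.0002673 ,  0.00100508,
        0.00058995]), 'joint_torque': array([ 2.87430237e-03, -3.41250587e+01, -3.03301978e+01,  7.20877480e-02,
        3.05026013e-02, -9.05659863e-05]), 'eef_pos': array([ 0.2309851, -0.4986015,  0.2044173]), 'orientation': array([-3.06606408e+00, -6.75596513e-01,  4.12104661e-04]), 'wrist_force': array([ 1.1049206 , -0.83314857, -0.43710566]), 'torque': array([-0.00966335,  0.00272945,  0.02966891]), 'gripper_force': 0.0, 'grip_width': 0.09416503206648519}
```

View pics/top.png

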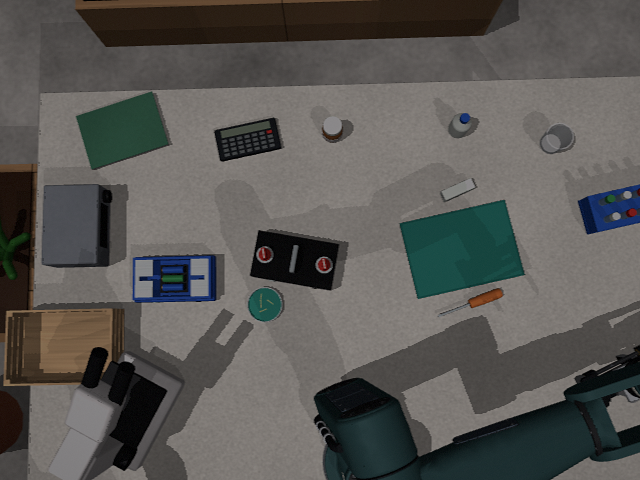

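View pics/scene.png

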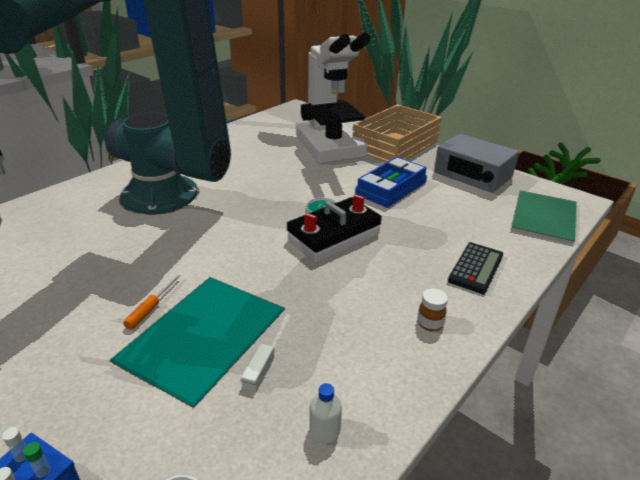

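The top view shows the candidates. The lamp base with the black cover is at (296,260), with red screws at (264,255) and (324,265) and the handle at (294,259). The lookalikes are the blue box at (174,278), the grey box at (76,225) and the microscope foot at (140,410). The teal mat is at (462,249), and the darker green mat at (123,130) is a decoy. The scene view confirms a black cover on a white base with red wings, so I choose (296,260).

```bash
python3 - <<'E'
from h import *
for name in ("top","scene"):
    c=dict(np.load(name+".npz"));W=world(c);p=c["pixels"].astype(int);hsv=cv2.cvtColor(c["pixels"],cv2.COLOR_RGB2HSV).astype(int)
    r,g,b=p[...,0],p[...,1],p[...,2]
    box=lambda x0,y0,x1,y1:(lambda m:(m.__setitem__((slice(y0,y1),slice(x0,x1)),True),m)[1])(np.zeros((480,640),bool))
    roi=box(235,220,360,300) if name=="top" else box(270,185,395,270)
    top=roi&(abs(W[...,2]-.056)<.006)
    def rect(m,l):
        q=W[m][:,:2].astype(np.float32); print(name,l,m.sum(),cv2.minAreaRect(q),"z",np.median(W[m][:,2]))
    # black cover top incl screws/handle pixels by height
    blk=roi&(p.max(-1)<60)&(abs(W[...,2]-.056)<.008)
    rect(blk,"cover")
    red=roi&(r>120)&(g<80)&(b<80); 
    n,l,s,ce=cv2.connectedComponentsWithStats(red.astype(np.uint8))
    for i in range(1,n):
        if s[i,4]>15:
            m=l==i; print("red",ce[i],s[i,4],np.nanmedian(W[m],0),np.nanmax(W[m][:,2]))
            hi=m&(W[...,2]>.08); 
            if hi.sum()>5: rect(hi,"wing")
    h=roi&(W[...,2]>.075)&~cv2.dilate(red.astype(np.uint8),np.ones((5,5))).astype(bool); 
    if h.sum()>3: rect(h,"handle")
    mroi=box(385,190,540,310) if name=="top" else box(100,265,300,410)
    mat=mroi&(hsv[...,0]>78)&(hsv[...,0]<98)&(hsv[...,1]>120)&(W[...,2]<.02)
    rect(mat,"mat")
save("crop",dict(np.load("top.npz")),(235,215,365,310),6)
E
```

```text
top cover 3173 ((0.5044987797737122, 0.16620612144470215), (0.2062862068414688, 0.11678273230791092), 78.88507080078125) z 0.05622178957967083
top handle 190 ((0.5041218400001526, 0.16602417826652527), (0.06437620520591736, 0.15032130479812622), 9.865992546081543) z 0.09008830294113623
top mat 8332 ((0.5282386541366577, -0.25927868485450745), (0.1996891349554062, 0.28004196286201477), 11.472905158996582) z 0.004718848206380466
scene cover 1656 ((0.5029870271682739, 0.16311980783939362), (0.20704734325408936, 0.1193489283323288), 78.10564422607422) z 0.05416615528030916
scene handle 214 ((0.5024134516716003, 0.1646115779876709), (0.06667463481426239, 0.15956133604049683), 2.8409478664398193) z 0.08254000076147955
scene mat 10892 ((0.5265604853630066, -0.26113075017929077), (0.2006116658449173, 0.2813030481338501), 11.043027877807617) z 0.003280156319639349
```

View pics/crop.png

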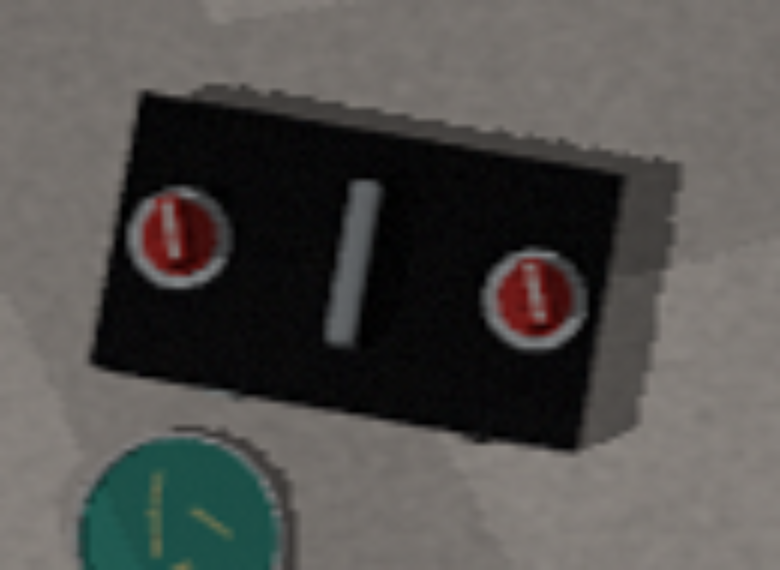

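The crop confirms a black cover on a white base. The left red screw is at about (264,254) and the right one at (324,265). The wings' white lines lean about 10–13° towards +y, i.e. wing yaw ≈ +11°, and the steel handle lies along cover x. The teal dish is at (265,304).

- **Cover:** centre (0.504, 0.165), yaw −11.3°, top z 0.056 as expected.
- **Mat:** centre (0.527, −0.260), yaw +11.3°.
- **Screws:** (0.518, 0.239) and (0.489, 0.091).

Next I move above the left screw.

```bash
for i in 1 2 3 4 5; do python3 -m creep '[[1,0.2,-0.2,0,0],[1,0.4,-0.4,0,0],[1,0.6,-0.6,0,0],[1,0.8,-0.75,0,0],[1,0.95,-0.91,0,0],[1,0.95,-0.91,0,0],[1,0.95,-0.91,0,0],[1,0.95,-0.91,0,0]]' 20 | tail -c 300; done
python3 -m creep '[[1,0.2,-0.2,0,0.03],[1,0.4,-0.4,0,0.07],[1,0.6,-0.6,0.1,0.07],[1,0.8,-0.75,0.2,0.07],[1,0.95,-0.91,0.2,0.07],[1,0.95,-0.91,0.2,0.07],[1,0.95,-0.91,0.2,0.07],[1,0.95,-0.91,0.2,0.07]]'
python3 - <<'E'
from h import *
s=sensors.state();c=capture("wrist");print(s["eef_pos"],R.from_rotvec(s["orientation"]).as_matrix()[:,0],s["time_s"],c["hand_eye"],c["intrinsics"])
np.savez("w1.npz",**c,pos=s["eef_pos"],rv=s["orientation"]);save("w1",c)
E
```

```text
time_s: 0.77
eef_pos: [0.2789, -0.377, 0.2053]
orientation: [3.068, 0.676, -0.001]
wrist_force: [0.5, 0.6, -0.4]
grip_width: 0.094
gripper_force: 0.0
time_s: 1.43
eef_pos: [0.3268, -0.2553, 0.2053]
orientation: [3.068, 0.674, -0.001]
wrist_force: [0.1, -0.2, 0.5]
grip_width: 0.0938
gripper_force: 0.0
time_s: 2.1
eef_pos: [0.3749, -0.133, 0.2053]
orientation: [3.068, 0.673, -0.001]
wrist_force: [-0.2, -0.4, -0.5]
grip_width: 0.0938
gripper_force: 0.0
time_s: 2.77
eef_pos: [0.4229, -0.0106, 0.2053]
orientation: [3.068, 0.673, -0.001]
wrist_force: [-0.4, -0.6, -0.8]
grip_width: 0.0939
gripper_force: 0.0
time_s: 3.43
eef_pos: [0.4708, 0.1117, 0.2054]
orientation: [3.068, 0.673, -0.001]
wrist_force: [0.9, -0.3, -0.7]
grip_width: 0.0946
gripper_force: 0.0
time_s: 4.1
eef_pos: [0.519, 0.2342, 0.1859]
orientation: [3.123, 0.332, 0.001]
wrist_force: [-0.1, -0.0, 0.3]
grip_width: 0.0941
gripper_force: 0.0
[0.51898941 0.23418657 0.18589419] [9.77589445e-01 2.10520364e-01 2.32126736e-04] 4.1 [[ 1.51646882e-03  9.67953098e-01  2.51126462e-01  7.18813558e-02]
 [ 9.99998528e-01 -1.66934532e-03  3.95742404e-04  8.86305100e-04]
 [ 8.02276871e-04  2.51125492e-01 -9.67954205e-01 -1.79134256e-01]
 [ 0.00000000e+00  0.00000000e+00  0.00000000e+00  1.00000000e+00]] [[371.64829954   0.         313.23605563]
 [  0.         371.64829954 236.18986405]
 [  0.           0.           1.        ]]
```

View pics/w1.png

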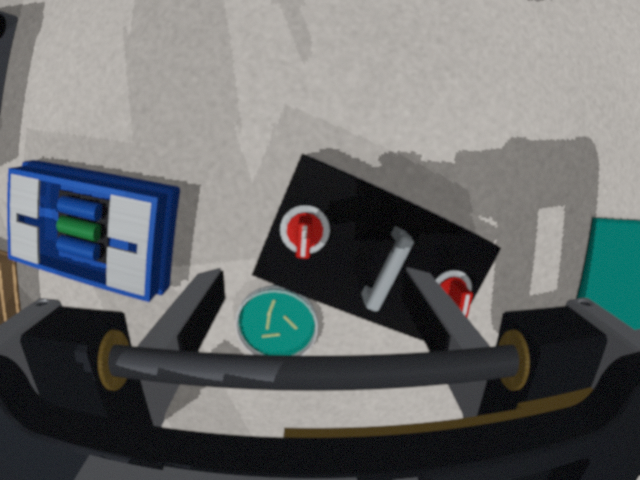

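The wrist view shows the left screw at (304,235) with its wing nearly along the tool's x, the handle at (388,270), the right screw at (458,290) partly behind a finger, and the dish at (277,322). I'll measure the wings and handle from this picture.

```bash
cat >> h.py <<'E'
def wworld(c,pos,rv):
    K=c["intrinsics"];d=c["range_z"].astype(float);v,u=np.mgrid[0:480,0:640]
    x=(u-K[0,2])/K[0,0];y=(v-K[1,2])/K[1,1];t=np.hypot(x,y)+1e-9;k=np.tan(t)/t*d
    P=np.stack([x*k,-y*k,-d],-1); P[d==0]=np.nan
    H=c["hand_eye"];P=P@H[:3,:3].T+H[:3,3]
    return P@R.from_rotvec(rv).as_matrix().T+pos
def ang(q):
    q=q-q.mean(0);w,V=np.linalg.eigh(q.T@q);a=np.degrees(np.arctan2(V[1,1],V[0,1]));return (a+90)%180-90
def meas(f):
    c=dict(np.load(f));W=wworld(c,c["pos"],c["rv"]);p=c["pixels"].astype(int);r,g,b=p[...,0],p[...,1],p[...,2]
    z=W[...,2];near=(abs(W[...,0]-.504)<.12)&(abs(W[...,1]-.165)<.13)
    red=(r>110)&(g<90)&(b<90)
    n,l,s,ce=cv2.connectedComponentsWithStats(cv2.dilate((red&near).astype(np.uint8),np.ones((3,3))))
    for i in range(1,n):
        if s[i,4]<60: continue
        m=(l==i)&(z>.0875)&(z<.11)&near; q=W[m]
        if len(q)<10: continue
        print("screw",ce[i],m.sum(),(q.min(0)+q.max(0))/2,"rect",cv2.minAreaRect(q[:,:2].astype(np.float32)),"ang",ang(q[:,:2]))
        m=(l==i)&(r>150)&(g>130)&(z>.085);q=W[m]
        if len(q)>4: print("  white",len(q),q.mean(0),ang(q[:,:2]))
    m=near&(z>.08)&(z<.1)&~cv2.dilate(red.astype(np.uint8),np.ones((9,9))).astype(bool)&(np.hypot(W[...,0]-.504,W[...,1]-.165)<.045)
    q=W[m]
    if len(q)>10: print("handle",len(q),np.median(q,0),cv2.minAreaRect(q[:,:2].astype(np.float32)),ang(q[:,:2]))
    m=near&(p.max(-1)<60)&(abs(z-.056)<.006); print("top z",np.median(z[m]),cv2.minAreaRect(W[m][:,:2].astype(np.float32)))
E
python3 -c "
from h import *
meas('w1.npz')"
```

```text
screw [304.48894783 233.13969938] 378 [0.51515559 0.24025572 0.09121884] rect ((0.5153388381004333, 0.24019171297550201), (0.028393996879458427, 0.010973244905471802), 6.006927967071533) ang 8.023249911894055
  white 11 [0.50980661 0.23951136 0.09309964] 14.824728125842569
screw [464.51351351 299.48198198] 188 [0.4915266  0.09462726 0.09100024] rect ((0.49160370230674744, 0.0945298969745636), (0.017272047698497772, 0.011270803399384022), 14.914992332458496) ang -7.214038146273992
  white 15 [0.49222927 0.0945379  0.09298361] 13.817427958474553
handle 1302 [0.50347699 0.16785889 0.08927621] ((0.5015587210655212, 0.16673344373703003), (0.012791174463927746, 0.06753101199865341), 78.62625885009766) -11.208582808012693
top z 0.055800020419143975 ((0.5013977289199829, 0.1666925698518753), (0.2034873366355896, 0.11593043804168701), 78.98656463623047)
```

```bash
python3 -m creep '[[0,-0.02,-0.066,0,0.025],[0,-0.02,-0.066,0.1,0.025],[0,-0.02,-0.066,0.25,0.025],[0,-0.02,-0.066,0.45,0.025],[0,-0.02,-0.066,0.65,0.025],[0,-0.02,-0.066,0.8,0.025],[0,-0.02,-0.066,0.8,0.025],[0,-0.02,-0.066,0.8,0.025]]' 25
python3 -m creep '[[0,0,0,0.1,0],[0,0,0,0.2,0],[0,0,0,0.3,0],[0,0,0,0.37,0],[0,0,0,0.42,0],[0,0,0,0.42,0],[0,0,0,0.42,0],[0,0,0,0.42,0]]'
python3 -m creep '[[-1,0,0,0,0],[-1,0,0,0,0],[-1,0,0,0,0],[-1,0,0,0,0],[-1,0,0,0,0],[-1,0,0,0,0],[-1,0,0,0,0],[-1,0,0,0,0]]'
```

```text
time_s: 4.82
eef_pos: [0.5148, 0.2408, 0.1044]
orientation: [3.133, 0.213, -0.004]
wrist_force: [-0.6, 0.5, 0.1]
grip_width: 0.0476
gripper_force: 0.0
time_s: 5.48
eef_pos: [0.5159, 0.2421, 0.0638]
orientation: [-3.134, -0.213, -0.001]
wrist_force: [-0.3, -0.2, -0.1]
grip_width: 0.0467
gripper_force: 0.0
time_s: 6.15
eef_pos: [0.5156, 0.2416, 0.0636]
orientation: [3.134, 0.212, 0.0]
wrist_force: [0.5, -1.5, 0.5]
grip_width: 0.0105
gripper_force: 25.0
```

```bash
for i in 1 2; do python3 -m creep '[[-1,0,0,0,-0.037],[-1,0,0,0,-0.074],[-1,0,0,0,-0.111],[-1,0,0,0,-0.148],[-1,0,0,0,-0.185],[-1,0,0,0,-0.222],[-1,0,0,0,-0.259],[-1,0,0,0,-0.296]]'; done
python3 -m creep '[[-1,0,0,0,-0.02],[-1,0,0,0,-0.04],[-1,0,0,0,-0.06],[-1,0,0,0,-0.08],[-1,0,0,0,-0.1],[-1,0,0,0,-0.12],[-1,0,0,0,-0.12],[-1,0,0,0,-0.12]]'
python3 -c "
from h import *
s=sensors.state();print(s['torque'],s['joint_torque'],R.from_rotvec(s['orientation']).as_matrix()[:,0],s['wrist_force'])"
```

```text
time_s: 6.82
eef_pos: [0.5158, 0.2414, 0.0636]
orientation: [2.701, 1.602, -0.0]
wrist_force: [0.7, -2.3, 0.9]
grip_width: 0.0106
gripper_force: 25.0
time_s: 7.48
eef_pos: [0.516, 0.2414, 0.0636]
orientation: [1.696, 2.643, -0.0]
wrist_force: [0.7, -1.3, 0.0]
grip_width: 0.0104
gripper_force: 25.0
time_s: 8.15
eef_pos: [0.5161, 0.2416, 0.0636]
orientation: [1.181, 2.91, -0.0]
wrist_force: [1.7, -1.3, -0.0]
grip_width: 0.0107
gripper_force: 25.0
[-0.39926451 -0.38805216  0.08785846] [ 1.35440636e+00 -3.68683183e+01 -2.79314017e+01  8.57447460e-01
  3.48592233e-01  3.01177104e-03] [-0.71713028  0.69693796 -0.00128171] [ 1.70430417 -1.31878592 -0.04299086]
```

```bash
Q='from h import *
s=sensors.state();x=R.from_rotvec(s["orientation"]).as_matrix()[:,0];print(s["torque"],s["joint_torque"][5],np.degrees(np.arctan2(x[1],x[0])))'
python3 -m creep '[[-1,0,0,0,-0.01],[-1,0,0,0,-0.02],[-1,0,0,0,-0.03],[-1,0,0,0,-0.035],[-1,0,0,0,-0.035],[-1,0,0,0,-0.035],[-1,0,0,0,-0.035],[-1,0,0,0,-0.035]]' >/dev/null;python3 -c "$Q"
python3 -m creep '[[-1,0,0,0,-0.01],[-1,0,0,0,-0.02],[-1,0,0,0,-0.03],[-1,0,0,0,-0.03],[-1,0,0,0,-0.03],[-1,0,0,0,-0.03],[-1,0,0,0,-0.03],[-1,0,0,0,-0.03]]';python3 -c "$Q"
```

```text
[-0.31250734 -0.38481305  0.01742263] -0.005225232598604634 142.1802803122955
time_s: 9.48
eef_pos: [0.5151, 0.2422, 0.0635]
orientation: [-0.876, -3.016, -0.0]
wrist_force: [-2.1, -0.1, 3.5]
grip_width: 0.0115
gripper_force: 25.7
[-0.04037722  0.24630446 -0.49555395] -0.5027399025857449 147.58874830274738
```

```bash
python3 -m creep '[[0,0,0,0,0],[0,0,0,0,0],[0,0,0,0,0],[0,0,0,0,0],[0,0,0,-0.1,0],[0,0,0,-0.3,0],[0,0,0,-0.5,0],[0,0,0,-0.7,0]]'
python3 -m creep '[[0,-0.08,-0.2,-0.2,0],[0,-0.16,-0.4,-0.4,0],[0,-0.24,-0.6,-0.5,0],[0,-0.28,-0.7,-0.5,0],[0,-0.28,-0.7,-0.5,0],[0,-0.28,-0.7,-0.5,0],[0,-0.28,-0.7,-0.5,0],[0,-0.28,-0.7,-0.5,0]]' >/dev/null
python3 -m creep '[[0,-0.08,-0.2,0,0.037],[0,-0.16,-0.4,0,0.074],[0,-0.24,-0.6,0,0.111],[0,-0.28,-0.7,0,0.148],[0,-0.28,-0.7,0,0.185],[0,-0.28,-0.7,0,0.222],[0,-0.28,-0.7,0,0.259],[0,-0.28,-0.7,0,0.296]]' >/dev/null
for i in 1 2; do python3 -m creep '[[0,0,0,0,0.037],[0,0,0,0,0.074],[0,0,0,0,0.111],[0,0,0,0,0.148],[0,0,0,0,0.185],[0,0,0,0,0.222],[0,0,0,0,0.24],[0,0,0,0,0.24]]'; done
python3 - <<'E'
from h import *
s=sensors.state();c=capture("wrist")
np.savez("w2.npz",**c,pos=s["eef_pos"],rv=s["orientation"]);save("w2",c);x=R.from_rotvec(s["orientation"]).as_matrix()[:,0];print(np.degrees(np.arctan2(x[1],x[0])))
meas("w2.npz")
E
```

```text
time_s: 10.15
eef_pos: [0.5155, 0.2419, 0.1347]
orientation: [0.876, 3.017, -0.0]
wrist_force: [1.0, 1.5, 0.2]
grip_width: 0.0467
gripper_force: 0.0
time_s: 12.15
eef_pos: [0.4876, 0.0945, 0.1825]
orientation: [-2.833, -1.356, 0.003]
wrist_force: [-0.5, 0.3, -0.0]
grip_width: 0.0472
gripper_force: 0.0
time_s: 12.82
eef_pos: [0.4877, 0.0943, 0.1828]
orientation: [-3.134, -0.22, 0.002]
wrist_force: [-0.7, -0.2, 0.3]
grip_width: 0.0469
gripper_force: 0.0
8.024237971547375
screw [145.40247678 179.24251806] 367 [0.51410706 0.24100287 0.09145354] rect ((0.5137574672698975, 0.24100765585899353), (0.011671610176563263, 0.028314258903265), 54.356842041015625) ang -34.13239763110465
  white 46 [0.51543075 0.2411269  0.09299201] -28.71140071549746
screw [313.24326672 230.63249348] 387 [0.48766286 0.09384011 0.09125228] rect ((0.48764896392822266, 0.09357001632452011), (0.02785729616880417, 0.011174892075359821), 10.205987930297852) ang 9.803358541673276
  white 26 [0.48907512 0.09373334 0.09278568] 17.176723443264194
handle 1398 [0.50277589 0.16638016 0.08944679] ((0.5009762048721313, 0.16745194792747498), (0.012852286919951439, 0.06754659861326218), 79.94398498535156) -9.973740690484703
top z 0.055901472968242355 ((0.5014076828956604, 0.16730406880378723), (0.2036556750535965, 0.11494911462068558), 79.98200988769531)
```

View pics/w2.png

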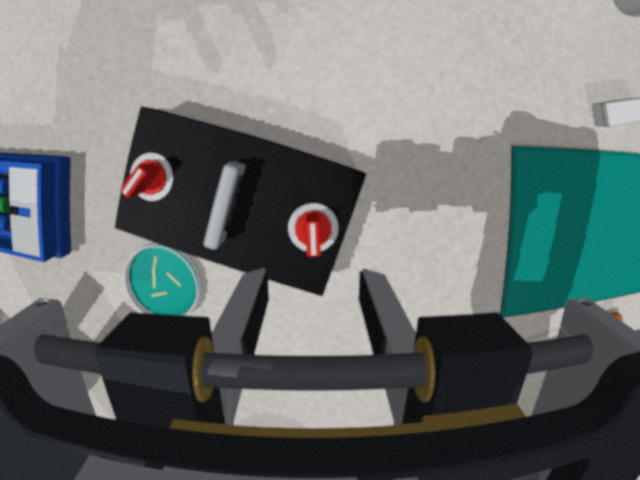

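The wrist view shows the left screw at (147,178) turned through to about 156° from the cover axis, so it is at its stop. The right screw is at (313,231), straight under the tool and aligned with it. I descend on the second screw and turn it.

```bash
Q='from h import *
s=sensors.state();x=R.from_rotvec(s["orientation"]).as_matrix()[:,0];print(s["torque"],s["joint_torque"][5],np.degrees(np.arctan2(x[1],x[0])),s["eef_pos"],s["grip_width"])'
python3 -m creep '[[0,0,0.005,0.1,-0.01],[0,0,0.005,0.25,-0.01],[0,0,0.005,0.45,-0.01],[0,0,0.005,0.65,-0.01],[0,0,0.005,0.8,-0.01],[0,0,0.005,0.8,-0.01],[0,0,0.005,0.8,-0.01],[0,0,0.005,0.8,-0.01]]'>/dev/null
python3 -m creep '[[0,0,0,0.1,0],[0,0,0,0.2,0],[0,0,0,0.3,0],[0,0,0,0.37,0],[0,0,0,0.39,0],[0,0,0,0.39,0],[0,0,0,0.39,0],[0,0,0,0.39,0]]'
python3 -m creep '[[-1,0,0,0,0],[-1,0,0,0,0],[-1,0,0,0,0],[-1,0,0,0,0],[-1,0,0,0,0],[-1,0,0,0,0],[-1,0,0,0,0],[-1,0,0,0,0]]'; python3 -c "$Q"
for i in 1 2; do python3 -m creep '[[-1,0,0,0,-0.037],[-1,0,0,0,-0.074],[-1,0,0,0,-0.111],[-1,0,0,0,-0.148],[-1,0,0,0,-0.185],[-1,0,0,0,-0.222],[-1,0,0,0,-0.259],[-1,0,0,0,-0.296]]'>/dev/null; python3 -c "$Q"; done
python3 -m creep '[[-1,0,0,0,-0.02],[-1,0,0,0,-0.04],[-1,0,0,0,-0.06],[-1,0,0,0,-0.08],[-1,0,0,0,-0.1],[-1,0,0,0,-0.12],[-1,0,0,0,-0.12],[-1,0,0,0,-0.12]]'>/dev/null; python3 -c "$Q"
python3 -m creep '[[-1,0,0,0,-0.01],[-1,0,0,0,-0.02],[-1,0,0,0,-0.03],[-1,0,0,0,-0.035],[-1,0,0,0,-0.035],[-1,0,0,0,-0.035],[-1,0,0,0,-0.035],[-1,0,0,0,-0.035]]' >/dev/null;python3 -c "$Q"
```

```text
time_s: 14.2
eef_pos: [0.4883, 0.0932, 0.0649]
orientation: [3.13, 0.267, 0.001]
wrist_force: [0.6, -0.5, 0.8]
grip_width: 0.0471
gripper_force: 0.0
time_s: 14.87
eef_pos: [0.4879, 0.0938, 0.0646]
orientation: [-3.129, -0.267, -0.0]
wrist_force: [-0.8, 1.3, -0.2]
grip_width: 0.0109
gripper_force: 25.0
[0.41370546 0.13718909 0.0424324 ] 0.05098443478345871 9.748617855102534 [0.48786466 0.09375058 0.06457861] 0.010859829236748443
[ 0.28002459 -0.08968685 -0.01022301] 1.0730696842074394 63.330462591069406 [0.48816285 0.09334709 0.06453904] 0.01050197319688347
[ 0.2396636  -0.2992549  -0.09938275] 1.0729759186506271 116.60650815843059 [0.48861866 0.09332778 0.06455073] 0.010930214885567512
[ 0.22217943 -0.36432821  0.08009667] -0.0009411248902324587 137.81069367505768 [0.48832213 0.09325723 0.06457969] 0.010736308526206908
[ 0.2609186  -0.49535834 -0.04515016] -0.04114273935556412 144.16345679894636 [0.48811174 0.09324755 0.06456785] 0.01040015935064512
```

```bash
Q='from h import *
s=sensors.state();x=R.from_rotvec(s["orientation"]).as_matrix()[:,0];print(s["torque"],s["joint_torque"][5],np.degrees(np.arctan2(x[1],x[0])),s["eef_pos"],s["grip_width"])'
python3 -m creep '[[-1,0,0,0,-0.01],[-1,0,0,0,-0.02],[-1,0,0,0,-0.025],[-1,0,0,0,-0.025],[-1,0,0,0,-0.025],[-1,0,0,0,-0.025],[-1,0,0,0,-0.025],[-1,0,0,0,-0.025]]' >/dev/null;python3 -c "$Q"
python3 -m creep '[[0,0,0,0,0],[0,0,0,0,0],[0,0,0,0,0],[0,0,0,0,0],[0,0,0,-0.2,0],[0,0,0,-0.4,0],[0,0,0,-0.7,0],[0,0,0,-0.7,0]]'>/dev/null
python3 -m creep '[[0,0.05,0.15,0,-0.03],[0,0.15,0.35,0,-0.06],[0,0.2,0.55,0,-0.09],[0,0.27,0.7,0,-0.117],[0,0.27,0.7,0,-0.117],[0,0.27,0.7,0,-0.117],[0,0.27,0.7,0,-0.117],[0,0.27,0.7,0,-0.117]]' >/dev/null
python3 -c "$Q"
python3 - <<'E'
from h import *
s=sensors.state();c=capture("wrist")
np.savez("w3.npz",**c,pos=s["eef_pos"],rv=s["orientation"]);save("w3",c)
meas("w3.npz")
E
```

```text
[ 0.07542444 -0.80158861 -0.50764916] -0.5255999229848385 148.66700438686442 [0.4882389  0.09312266 0.06456495] 0.011560617759738042
[ 0.06357155 -0.11109927  0.03827707] 0.004855236620642245 169.64936685667297 [0.50095373 0.16618323 0.13420231] 0.04692979117591354
screw [210.02702703 249.05405405] 527 [0.48666648 0.0930318  0.09096963] rect ((0.48656266927719116, 0.09290178120136261), (0.011443672701716423, 0.028012661263346672), 54.59099578857422) ang -35.17454514042197
  white 45 [0.48731472 0.09241664 0.0929606 ] -33.81606384627736
screw [419.98615917 248.52802768] 565 [0.51315106 0.24007645 0.091278  ] rect ((0.5133388638496399, 0.24015994369983673), (0.011835044249892235, 0.028020760044455528), 53.0755500793457) ang -35.567847033422794
  white 54 [0.51423112 0.23994793 0.09310574] -34.984765760643995
handle 1895 [0.49728039 0.16700764 0.08961021] ((0.4997522532939911, 0.16648995876312256), (0.011861663311719894, 0.0673421248793602), 80.1583023071289) -9.958271306177949
top z 0.055925990387162304 ((0.49978357553482056, 0.16652606427669525), (0.2042708843946457, 0.11561384797096252), 79.88314819335938)
```

View pics/w3.png

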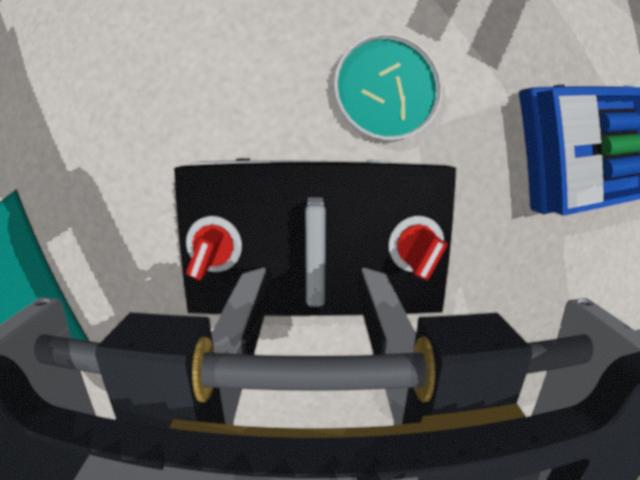

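Both screws show at their stops: (211,248) and (420,248), wings at −35° in the world, i.e. about 155° on the cover. The handle is centred between the fingers at (315,250). I grip it and lift.

```bash
python3 -m creep '[[0,0,0,0.1,0],[0,0,0,0.25,0],[0,0,0,0.4,0],[0,0,0,0.55,0],[0,0,0,0.65,0],[0,0,0,0.69,0],[0,0,0,0.69,0],[0,0,0,0.69,0]]' 45
python3 -m creep '[[-1,0,0,0,0],[-1,0,0,0,0],[-1,0,0,0,0],[-1,0,0,0,0],[-1,0,0,0,0],[-1,0,0,0,0],[-1,0,0,0,0],[-1,0,0,0,0]]'
python3 -m creep '[[-1,0,0,-0.03,0],[-1,0,0,-0.06,0],[-1,0,0,-0.09,0],[-1,0,0,-0.12,0],[-1,0,0,-0.15,0],[-1,0,0,-0.18,0],[-1,0,0,-0.2,0],[-1,0,0,-0.2,0]]'
```

```text
time_s: 20.25
eef_pos: [0.5014, 0.1669, 0.0657]
orientation: [0.281, 3.129, -0.0]
wrist_force: [-0.7, 0.0, -0.5]
grip_width: 0.0471
gripper_force: 0.0
time_s: 20.92
eef_pos: [0.5014, 0.1672, 0.0657]
orientation: [0.28, 3.129, 0.0]
wrist_force: [-0.2, 0.7, 0.4]
grip_width: 0.0114
gripper_force: 45.0
time_s: 21.58
eef_pos: [0.5013, 0.1673, 0.0862]
orientation: [0.28, 3.129, 0.001]
wrist_force: [-0.2, 0.2, -5.1]
grip_width: 0.0114
gripper_force: 45.0
```

```bash
python3 -m creep '[[-1,0,0,-0.1,0],[-1,0,0,-0.2,0],[-1,0,0,-0.35,0],[-1,0,0,-0.5,0],[-1,0,0,-0.65,0],[-1,0,0,-0.75,0],[-1,0,0,-0.8,0],[-1,0,0,-0.8,0]]'
for i in 1 2 3 4; do python3 -m creep '[[-1,-0.02,-0.1,0,0],[-1,-0.05,-0.22,0,0],[-1,-0.08,-0.34,0,0],[-1,-0.11,-0.46,0,0],[-1,-0.14,-0.58,0,0],[-1,-0.17,-0.7,0,0],[-1,-0.19,-0.78,0,0],[-1,-0.2,-0.83,0,0]]'>/dev/null;done
python3 -m creep '[[-1,-0.02,-0.1,0,-0.015],[-1,-0.05,-0.22,0,-0.03],[-1,-0.08,-0.34,0,-0.045],[-1,-0.11,-0.46,0,-0.06],[-1,-0.14,-0.58,0,-0.075],[-1,-0.17,-0.7,0,-0.09],[-1,-0.19,-0.78,0,-0.105],[-1,-0.2,-0.83,0,-0.12]]'
python3 - <<'E'
from h import *
s=sensors.state();c=capture("wrist");x=R.from_rotvec(s["orientation"]).as_matrix()[:,0];print(np.degrees(np.arctan2(x[1],x[0])),s["eef_pos"],s["qpos"])
np.savez("w4.npz",**c,pos=s["eef_pos"],rv=s["orientation"]);save("w4",c)
c=capture("top");np.savez("t4.npz",**c);save("t4",c)
E
```

```text
time_s: 22.25
eef_pos: [0.5021, 0.1673, 0.1676]
orientation: [0.28, 3.126, 0.002]
wrist_force: [0.3, 0.9, -5.3]
grip_width: 0.0112
gripper_force: 45.0
time_s: 25.58
eef_pos: [0.5258, -0.2601, 0.1653]
orientation: [0.314, -3.126, -0.0]
wrist_force: [-0.2, 0.4, -5.4]
grip_width: 0.0114
gripper_force: 45.0
-168.53814823370075 [ 0.52582161 -0.26013085  0.16525307] [-5.55988063e-01  1.79601065e-01  1.34693988e+00 -8.61599859e-05
  1.61522036e+00 -2.32683526e+00]
```

View pics/w4.png

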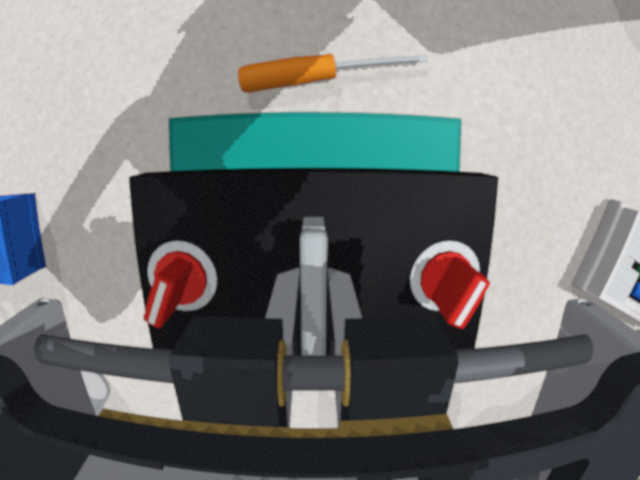

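```bash
python3 - <<'E'
from h import *
c=dict(np.load("w4.npz"));W=wworld(c,c["pos"],c["rv"]);hsv=cv2.cvtColor(c["pixels"],cv2.COLOR_RGB2HSV);z=W[...,2]
m=(hsv[...,0]>78)&(hsv[...,0]<98)&(hsv[...,1]>120)&(abs(z-.004)<.012)
m=cv2.morphologyEx(m.astype(np.uint8),cv2.MORPH_OPEN,np.ones((3,3)))>0
m[:100]=0;m[:,:150]=0;m[:,480:]=0
q=W[m][:,:2].astype(np.float32);r=cv2.minAreaRect(q);print("mat",m.sum(),r,np.median(z[m]))
B=cv2.boxPoints(r);B=B[np.argsort(B[:,0]-0.2*0)];print(B)
# mat frame yaw
a=np.radians(11.3);X=np.array([np.cos(a),np.sin(a)]);Y=np.array([-X[1],X[0]])
u=q@X;v=q@Y;print("near edge",u.min(),"sides",v.min(),v.max()); C=(np.percentile(u,.3)+.1)*X+(v.min()+v.max())/2*Y;print("mat centre",C)
n=np.hypot(W[...,0]-.526,W[...,1]+.26)<.14
top=n&(abs(z-(.165-.0657+.056))<.006)&(c["pixels"].max(-1)<60);top[310:]=0
q=W[top][:,:2].astype(np.float32);print("cover",cv2.minAreaRect(q),np.median(z[top]))
for i,j in ((0,-1),): 
    u=q@X;v=q@Y;print(u.min(),v.min(),v.max()); print("cover centre",(np.percentile(u,.3)+.058)*X+(v.min()+v.max())/2*Y)
# far cover edge points tilt check: plane fit
P=W[top];A=np.c_[P[:,:2],np.ones(len(P))];print("tilt",np.linalg.lstsq(A,P[:,2],rcond=None)[0][:2])
# edge-line yaw in wrist px near edges
for nm,mm in (("mat",m),("cov",top)):
    pts=[]
    for col in range(190,440,4):
        r_=np.where(mm[:,col])[0]
        if len(r_): pts.append(W[r_[0],col,:2])
    pts=np.array(pts);print(nm,"edge yaw",np.degrees(np.polyfit(pts[:,1],pts[:,0],1)[0]))
E
```

```text
mat 15326 ((0.45145025849342346, -0.27464818954467773), (0.050101421773433685, 0.27682405710220337), 11.535987854003906) 0.004249854201641395
[[ 0.3992255  -0.14404191]
 [ 0.44831482 -0.13402244]
 [ 0.4545857  -0.41527393]
 [ 0.503675   -0.40525448]]
near edge 0.3637603417763842 sides -0.49617978656709905 -0.2194029269554709
mat centre [ 0.52540167 -0.25987876]
cover ((0.5062950849533081, -0.2648855745792389), (0.0804956778883934, 0.20412307977676392), 11.047101974487305) 0.15545255606314343
0.40471642838614486 -0.4610733946293323 -0.25693562938589437
cover centre [ 0.52454526 -0.26128703]
tilt [0.00286872 0.0013666 ]
mat edge yaw -11.513864888925317
cov edge yaw -11.707155465281287
```

View pics/t4.png

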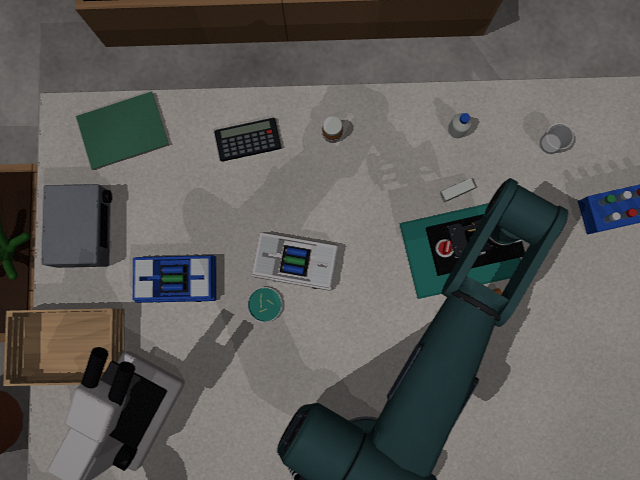

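The wrist view shows the cover centred on the teal mat and parallel with it, at most about 2 mm off; the driver is clear at (330,70). The top view shows the base open at (296,262), with the dish and slide box undisturbed. Now I lower the cover.

```bash
python3 -m creep '[[-1,0,0,0.1,0],[-1,-0.01,0.01,0.25,0],[-1,-0.013,0.012,0.4,0],[-1,-0.013,0.012,0.55,0],[-1,-0.013,0.012,0.7,0],[-1,-0.013,0.012,0.85,0],[-1,-0.013,0.012,0.95,0],[-1,-0.013,0.012,1,0]]'
python3 -m creep '[[-1,0,0,0.03,0],[-1,0,0,0.06,0],[-1,0,0,0.09,0],[-1,0,0,0.12,0],[-1,0,0,0.15,0],[-1,0,0,0.18,0],[-1,0,0,0.2,0],[-1,0,0,0.2,0]]'
python3 -m creep '[[-1,0,0,0.005,0],[-1,0,0,0.01,0],[-1,0,0,0.015,0],[-1,0,0,0.02,0],[-1,0,0,0.025,0],[-1,0,0,0.03,0],[-1,0,0,0.03,0],[-1,0,0,0.03,0]]'
```

```text
time_s: 26.35
eef_pos: [0.5256, -0.2563, 0.0628]
orientation: [0.311, -3.123, -0.004]
wrist_force: [-0.1, 0.3, -4.7]
grip_width: 0.0115
gripper_force: 45.0
time_s: 27.02
eef_pos: [0.5265, -0.2575, 0.0449]
orientation: [0.311, -3.125, -0.001]
wrist_force: [0.1, -0.6, -4.3]
grip_width: 0.0115
gripper_force: 45.0
time_s: 27.68
eef_pos: [0.5268, -0.2577, 0.0425]
orientation: [0.311, -3.126, 0.0]
wrist_force: [0.6, -0.5, -5.3]
grip_width: 0.0112
gripper_force: 45.0
```

```bash
python3 -m creep '[[-1,0,-0.008,0.004,0],[-1,0,-0.008,0.008,0],[-1,0,-0.008,0.012,0],[-1,0,-0.008,0.016,0],[-1,0,-0.008,0.02,0],[-1,0,-0.008,0.02,0],[-1,0,-0.008,0.02,0],[-1,0,-0.008,0.02,0]]'
python3 -m creep '[[-1,0,0,0.003,0],[-1,0,0,0.006,0],[-1,0,0,0.009,0],[-1,0,0,0.01,0],[-1,0,0,0.01,0],[-1,0,0,0.01,0],[-1,0,0,0.01,0],[-1,0,0,0.01,0]]'
```

```text
time_s: 28.35
eef_pos: [0.527, -0.2585, 0.0405]
orientation: [0.311, -3.126, 0.0]
wrist_force: [0.3, -0.1, -5.1]
grip_width: 0.0118
gripper_force: 45.0
time_s: 29.02
eef_pos: [0.5271, -0.2585, 0.0397]
orientation: [-0.311, 3.126, -0.0]
wrist_force: [-0.5, 0.0, -2.4]
grip_width: 0.0115
gripper_force: 45.0
```

Contact is beginning: the weight carried has dropped from 5 to 2.4 N. I lower 0.5 mm more, release to the partial opening, and rise.

```bash
python3 -m creep '[[-1,0,0,0.003,0],[-1,0,0,0.005,0],[-1,0,0,0.005,0],[-1,0,0,0.005,0],[-1,0,0,0.005,0],[-1,0,0,0.005,0],[-1,0,0,0.005,0],[-1,0,0,0.005,0]]'
python3 -m creep '[[-0.4,0,0,0,0],[-0.2,0,0,0,0],[0,0,0,0,0],[0,0,0,0,0],[0,0,0,0,0],[0,0,0,0,0],[0,0,0,0,0],[0,0,0,0,0]]'
python3 -m creep '[[0,0,0,-0.05,0],[0,0,0,-0.15,0],[0,0,0,-0.3,0],[0,0,0,-0.5,0],[0,0,0,-0.7,0],[0,0,0,-0.9,0],[0,0,0,-1,0],[0,0,0,-1,0]]'
python3 - <<'E'
from h import *
s=sensors.state();c=capture("wrist");np.savez("w5.npz",**c,pos=s["eef_pos"],rv=s["orientation"]);save("w5",c)
W=wworld(c,s["eef_pos"],s["orientation"]);hsv=cv2.cvtColor(c["pixels"],cv2.COLOR_RGB2HSV);z=W[...,2]
n=np.hypot(W[...,0]-.526,W[...,1]+.26)<.14
top=n&(abs(z-.030)<.006)&(c["pixels"].max(-1)<60)
a=np.radians(11.4);X=np.array([np.cos(a),np.sin(a)]);Y=np.array([-X[1],X[0]])
for nm,m in (("cover",top),("mat",(hsv[...,0]>78)&(hsv[...,0]<98)&(hsv[...,1]>120)&(abs(z-.004)<.01)&(np.hypot(W[...,0]-.526,W[...,1]+.26)<.18))):
    q=W[m][:,:2].astype(np.float32);print(nm,cv2.minAreaRect(q),np.median(z[m]));u=q@X;v=q@Y;print(np.percentile(u,.2),np.percentile(u,99.8),np.percentile(v,[.1,99.9]))
E
```

```text
time_s: 29.68
eef_pos: [0.5271, -0.2585, 0.0397]
orientation: [-0.311, 3.126, -0.0]
wrist_force: [-4.0, 1.8, 5.0]
grip_width: 0.0118
gripper_force: 45.0
time_s: 30.35
eef_pos: [0.5271, -0.2585, 0.0389]
orientation: [-0.311, 3.126, -0.0]
wrist_force: [0.6, -0.5, -0.0]
grip_width: 0.0474
gripper_force: 0.0
time_s: 31.02
eef_pos: [0.5288, -0.2595, 0.1434]
orientation: [-0.31, 3.12, -0.007]
wrist_force: [0.2, -0.2, 0.6]
grip_width: 0.0472
gripper_force: 0.0
cover ((0.5255210399627686, -0.25984299182891846), (0.11531167477369308, 0.20500101149082184), 11.36307144165039) 0.0299355167258806
0.40637781152622987 0.5205804513586627 [-0.46028576 -0.25665469]
mat ((0.523888885974884, -0.2597411274909973), (0.19766083359718323, 0.2775036096572876), 11.476696968078613) 0.00429871658695849
0.36371204501265897 0.5598033639875281 [-0.49635715 -0.21995016]
```

View pics/w5.png

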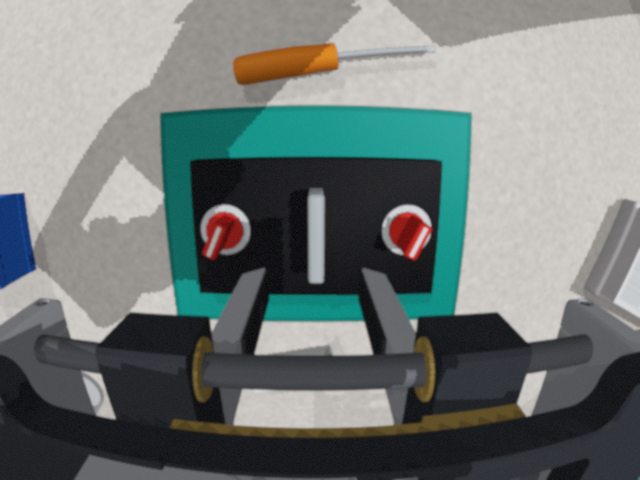

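The cover (316,225) sits upright in the middle of the mat, about 1.5 mm off centre and 0.1° off square. Both screws are still loose at (222,230) and (408,230), and the gripper is clear. Handing in.

```bash
python3 -c "
from rig import finish_job
print(finish_job())"
```

```text
the job is handed in; nothing more can be done
None
```

The job is handed in at about 31 s: both thumbscrews are loosened to their stops, and the cover is set down upright on the teal mat, about 1.5 mm off centre and square with it, with the gripper clear and no bystander seen to have moved.

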